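# Fasten a terminal box cover with a push rivet

### The arm

A 6-joint arm with a two-finger parallel gripper is mounted at the origin on the work surface; the furniture and walls round the work are solid. World frame = base frame: x ahead of the robot, y to its left, z up, the work surface at z = 0. Lengths are in mm, angles in rad, forces in N, time in s.
With the tool pointing down it reaches from about 300 to 1000 mm from the base axis. Payload 5.1 kg.
Tool frame: the origin (TCP) lies midway between the tips of the shut fingers; the grasp point (between the pads) lies bot.tcp_to_grasp behind it (bot.tcp_to_grasp is the distance from the TCP to the grasp point, in mm); z points along the fingers, y is the direction in which the jaws open and shut (so a half turn about z gives the same grasp; the last joint's range is limited). The gripper opens to 95 mm and grips with 3 to 60 N. Pads are 20 mm wide; open, the fingers measure 119 mm over their backs; the gripper's body (75 mm by 180 mm) begins 59 mm behind the grasp point.
Start: joints at [1.128, 0.124, 1.65, -0, 1.367, -0.083], TCP at [228.876, 608.359, 214.656] pointing down, gripper open.
Joint ranges: [-2.61, 2.61], [-1.02, 2.33], [0.03, 2.71], [-1.35, 4.49], [0.32, 2.68], [-2.91, 2.91]. Speed limits (rad/s): [2.57, 2.57, 3.14, 3.14, 3.14, 3.14].

### API

Orientations are given as [roll, pitch, yaw] about the fixed x, y, z axes, in that order (R = Rz(yaw) Ry(pitch) Rx(roll)).
In Python, from cell import bot gives the robot as it stands. The module is installed in compiled form; this text tells all that it offers.
- The arm moves only by the tool carry_out, never from a script. Its argument "plan" is a list of rows, each a list of 3 entries, a list of its own where there are three numbers: the turn, a rotation vector about the tool's x, y, z in degrees, then the shift along the tool's x, y, z in cm, then the finger opening in cm, from 0 to 9.51. A call has 1 to 12 rows; each row shifts and turns the pose as measured when the row begins, along the tool's axes as they then stand; what a row does not reach is not made up. A row lasts 1/10 s, in which the tool goes at most 50 mm and 8.59 degrees, less where a joint would pass 70% of its speed; a pose out of reach is approached as far as the arm can. A call is refused whole if a number of a shift passes 5 or a number of a turn 8.59, either way. A call with a gripper value outside its range is refused whole. The fingers move at their own pace and stop on an object; the grip force is fixed at half the most. Time passes only in rows, so rows that do not move let the fingers close. It gives the time, the measured TCP pose, the force and the opening at its end, in the units of the state.
- bot.get_obs(): the state, without advancing time (a new reading comes with each control period).
- bot.get_image(name): name is "scene" or "top" or "wrist"; returns a dict with "color" (420x560x3 uint8, red, green, blue), "range_z" (420x560 float32, mm along the optical axis (not along the pixel's ray), 0 where there is no reading), "fx", "fy", "cx", "cy" (pixels), "rvec" (rotation vector, rad) and "tvec" (3), from world to camera coordinates, as OpenCV has them. Camera axes: x right, y down, z forward; pixel columns grow to the right and rows downward; lengths in mm; the calibration is good to about 2 mm. A picture is of the moment at which its call begins.
- bot.close_job(): hands the job in, once; it reports no verdict.
Trained networks look in the newest picture that a camera, given by its name, has taken for a name from the list of things; names that differ only in an ending like _2 or _b are one class to them, and where a whole thing is asked for, a point or a joint stands for the part that bears it (a point fixed in the world has none). Each returns a list of dicts, best first, with "conf" (0 to 1); they miss things now and then, are a little off and sometimes report something else, mostly with a low value. They report only what shows in the picture. A call takes as long as a camera call. They do not tell look-alikes from the thing itself.
- bot.boxes_of(camera, name): "centre" ([x, y, z] in mm, in world coordinates, good to about 4 mm: the middle of the surface that is visible of it).
The state is a dict: "time_s": time; "q": joint angles; "qd": joint speeds; "tau": joint torques, N m; "position": TCP position; "tool_rot": TCP orientation; "wrist_force": force on the tool from outside, world axes, zero at the start; "torque": the same for the moment, N m; "width": finger opening in mm.
Only numpy, scipy, OpenCV 4.12 (cv2) and the standard library are available. Lean on these libraries where they do the work, as an engineer would, in place of code of your own. Each camera call takes 0.05 s, during which the arm holds its last target. There are 200 camera calls.

### The job

Take the push rivet whose centre pin still stands up out of the rivet stand, put it into the empty corner hole of the terminal box's cover until its head lies on the cover, and then push its centre pin down flush with the head. The cover gives by up to a centimetre before it bottoms, so keep pressing until the pin is fully in, but never load the cover with more than 25 N. Leave the spent rivet and everything else on the bench where it is.

Things in the scene. Friction and masses are not known exactly. Their poses are not given: they have to be found in the camera images.
- rivet: Usable push rivet, black plastic, 50 g: round head 32 mm wide, 5 mm thick; shank below it 14 mm thick, 24 mm long, the lowest 8 mm tapering to 7 mm. Origin on the axis at the head's underside, z up the axis (head top at z = 5 mm). A grey centre pin stands up from the head; take the rivet by it. It stands in one of the stand's two sockets; which one varies.
- pin_top (a point): Centre of the flat top of the usable rivet's centre pin, which is 10 mm thick and at first stands 11 to 14 mm above the head top. The pin is stiff: it slides down into the rivet only under about 10 N, stays where it is left, and stops when its top is level with the head top (5 mm above the rivet's origin).
- spent_rivet: A spent rivet of the same size in the stand's other socket: its pin is already flush, so it is of no use. Origin as for the usable rivet.
- rivet_stand: Fixed aluminium block 46 x 108 x 36 mm (x, y, z) with two upright sockets 16 mm wide and 31 mm deep, 28 mm either side of its centre along its y. Origin at the centre of its underside. The rivets' heads rest on its top.
- terminal_box: Fixed grey metal box, 158 x 118 mm, 44 mm high, open at the top under its cover, two cable glands on its far (+x) side. Origin at the centre of its underside. Inside it the cover's hard stop lies at a height that differs by up to 6 mm from time to time and cannot be seen.
- cover: Grey cover of the box, 170 x 130 mm, plate 5 mm thick, skirt 20 mm; moves only up and down. Origin at the centre of the plate's underside, z up. Set rivets (heads 32 mm wide, 5 mm high) fill three corners. It floats on soft packing: pressed with about 6 N it sinks 1 to 10 mm and stays down, then meets a hard stop; how far it sinks can only be felt. More than 25 N spoils it.
- rivet_hole (a point): Centre of the mouth of the cover's one empty corner hole, on the cover's top face, 57 mm to -x and 37 mm to +y of the cover's centre in its own frame. The hole is 15 mm wide through the 5 mm plate, with over 35 mm of free depth below the mouth. It lies 50 to 65 mm above the bench. Axes as the cover's.
- tape_measure: Tape measure, 64 x 80 x 30 mm, loose; a bystander to be left alone. Origin at the centre of its underside.
- gauge_block: Steel gauge block, 30 x 14 x 30 mm, loose; a bystander to be left alone. Origin at the centre of its underside.
- bushing: Steel guide bushing, 32 mm across, 34 mm high, loose; a bystander to be left alone. Origin at the centre of its underside.
- clamp_strap: Steel clamp strap with a slot, 30 x 100 x 16 mm, loose; a bystander to be left alone. Origin at the centre of its underside.
- hex_key: Black bent hex key, 45 x 125 x 12 mm, loose; a bystander to be left alone. Origin at the centre of its underside.
There are look-alikes about, which are no part of the job. What is shaped like the rivet but green, pink or purple is not meant.

How it is judged:
By the outcome, as a careful person would: the job done as asked, in the order asked, and still so for the second after the job is handed in, with the robot touching nothing.
It also fails if it takes over 56 s, if anything falls off the work surface, if the arm or the gripper's body presses on something with over 40 N, if the wrist force passes 120 N, or if a joint passes its speed limit or range.

## Working session

There is one attempt and no reset: what is moved stays moved. The work goes in short steps, Python scripts to look and compute and a tool call to move; the robot and the scene stay as the last step left them, time stands still between calls to the robot, and variables do not carry over. Pictures are saved under pics/ and viewed, about 8 in all and at most 12, crops included, and the job is handed in when it is done.

Besides the shell and the picture viewer there is one more tool, called after "Call:" as name(argument=value, ...), one argument or row to a line, values as JSON. carry_out: Moves the arm, as the interface text tells. Its arguments: {"type":"object","properties":{"plan":{"type":"array"}},"required":["plan"]}

```bash
mkdir -p pics; cat > h.py <<'E'
import numpy as np,cv2
from cell import bot
def P(im,u,v,r=None):
    z=im["range_z"][int(round(v)),int(round(u))] if r is None else r
    c=np.array([(u-im["cx"])/im["fx"]*z,(v-im["cy"])/im["fy"]*z,z])
    R=cv2.Rodrigues(np.array(im["rvec"],float))[0]
    return R.T@(c-np.array(im["tvec"]).ravel())
def cloud(im):
    z=im["range_z"].astype(float);v,u=np.mgrid[:z.shape[0],:z.shape[1]]
    c=np.stack([(u-im["cx"])/im["fx"]*z,(v-im["cy"])/im["fy"]*z,z],-1)
    R=cv2.Rodrigues(np.array(im["rvec"],float))[0]
    p=(c-np.array(im["tvec"]).ravel())@R; p[z<=0]=np.nan
    return p
def pix(im,p):
    return cv2.projectPoints(np.array([p],float),np.array(im["rvec"],float),np.array(im["tvec"],float),np.array([[im["fx"],0,im["cx"]],[0,im["fy"],im["cy"]],[0,0,1]],float),None)[0].ravel()
def save(im,n,crop=None,s=1):
    a=im["color"][...,::-1]
    if crop: a=a[crop[1]:crop[3],crop[0]:crop[2]]
    cv2.imwrite("pics/"+n,cv2.resize(a,None,fx=s,fy=s,interpolation=cv2.INTER_CUBIC))
E
python3 - <<'E'
from h import *
o=bot.get_obs();print(o["time_s"],o["tool_rot"],o["width"],bot.tcp_to_grasp,o["wrist_force"])
im=bot.get_image("top");save(im,"top.png",s=1.4)
i2=bot.get_image("scene");save(i2,"scene.png",s=1.4)
for n in ["rivet","pin_top","spent_rivet","rivet_stand","terminal_box","cover","rivet_hole"]:
  for d in bot.boxes_of("top",n)[:4]:print(n,round(d["conf"],2),np.round(d["centre"]),np.round(pix(im,d["centre"])*1.4))
print(bot.get_obs()["time_s"])
E
```

```text
0.0 [-3.13953630e+00 -1.48420884e-04  2.78185054e+00] 95.24338383182118 18.8 [ 0.17437617 -0.26372294  0.3599312 ]
rivet 0.65 [619. 225.  33.] [249. 247.]
rivet 0.41 [610. 158.  31.] [289. 252.]
pin_top 0.69 [750. 213.  10.] [260. 174.]
pin_top 0.58 [ 596. -144.   54.] [468. 258.]
pin_top 0.17 [ 594. -143.   53.] [468. 260.]
rivet_stand 0.9 [521. 213.  33.] [255. 305.]
terminal_box 0.82 [ 594. -144.   54.] [468. 260.]
cover 0.76 [ 597. -144.   54.] [468. 258.]
rivet_hole 0.63 [ 592. -146.   57.] [469. 260.]
0.45
```

View pics/top.png

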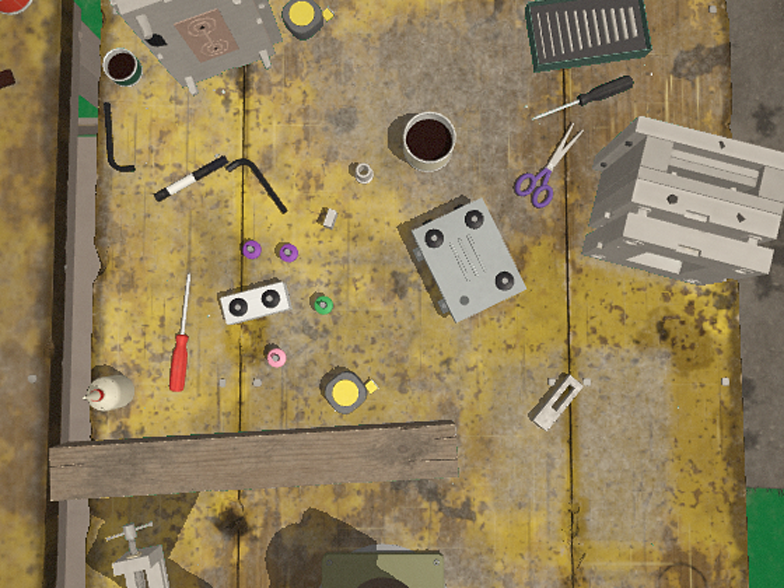

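View pics/scene.png

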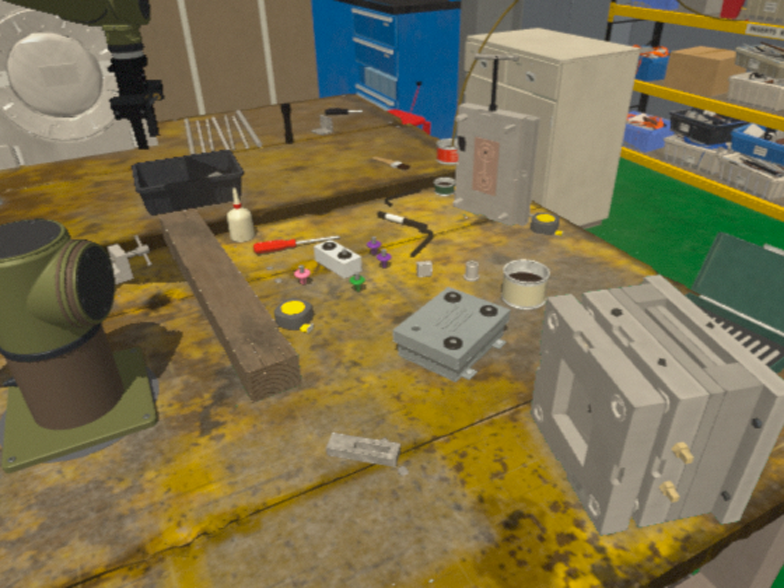

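The top view shows the stand at (255,301), with black rivets at (237,306) and (270,298). Look-alikes are purple (251,249) and (288,252), green (322,304) and pink (276,356), none of them meant. The cover is at (468,258), with its empty hole at (464,300). I'll check which black rivet has the standing pin in a close crop.

```bash
python3 - <<'E'
from h import *
im=bot.get_image("top");i2=bot.get_image("scene")
a=cv2.resize(im["color"][190:240,145:215,::-1],(560,400),interpolation=cv2.INTER_CUBIC)
b=cv2.resize(i2["color"][160:205,215:270,::-1],(489,400),interpolation=cv2.INTER_CUBIC)
cv2.imwrite("pics/crop.png",cv2.resize(np.hstack([a,b]),(800,305)))
C=cloud(im)
# stand
p=C[190:240,145:215].reshape(-1,3);
s=p[(p[:,2]>26)&(p[:,2]<70)]
print("stand z pct",np.nanpercentile(s[:,2],[5,50,90,97,100]))
top=p[(p[:,2]>31)];r=cv2.minAreaRect(top[:,:2].astype(np.float32));print(r)
for u,v in [(237,306),(270,298)]:
    u/=1.4;v/=1.4
    print(np.round(P(im,u,v)),[np.round(C[int(v)+k,int(u)-4:int(u)+6,2]) for k in(-3,-1,0,1,3)])
# cover
p=C[130:240,285:385].reshape(-1,3);t=p[(p[:,2]>45)&(p[:,2]<80)]
print(np.nanpercentile(t[:,2],[5,50,95]),cv2.minAreaRect(t[:,:2].astype(np.float32)))
print("hole",[np.round(P(im,u/1.4,v/1.4),1) for u,v in[(464,300),(458,308)]])
print(np.round(C[205:225,320:345:2,2][::2]))
E
```

```text
stand z pct [31.52034786 36.13436177 41.14054638 43.38236422 55.2835663 ]
((524.2171630859375, 214.39990234375), (46.283485412597656, 109.31440734863281), 14.376858711242676)
[518. 242.  40.] [array([42., 40., 42., 43., 43., 41., 41., 43., 39., 42.]), array([42., 35., 40., 39., 43., 45., 37., 41., 43., 41.]), array([43., 41., 42., 44., 42., 40., 43., 40., 39., 42.]), array([42., 42., 38., 42., 40., 38., 43., 40., 39., 39.]), array([38., 38., 37., 38., 41., 42., 39., 42., 37., 43.])]
[531. 184.  51.] [array([38., nan, 41., 42., 39., 39., 44., 41., 40., 38.]), array([38., 38., 40., 54., 55., 48., 40., 43., 42., 38.]), array([41., 39., 52., 53., 51., 49., 47., 39., 43., 40.]), array([39., 43., 53., 50., 51., 51., 53., 41., 39., 40.]), array([37., 37., 39., 44., 38., 43., 38., 37., 41., 40.])]
[50.93940687 54.43689891 59.35570548] ((594.6807250976562, -144.9580078125), (170.0023193359375, 130.73727416992188), 25.638492584228516)
hole [array([ 529.6, -142. ,    4.3]), array([ 513.6, -126.9,   53.2])]
[[56. 56. 56. 54. 55. 55. 57. 54. 50. 54. 56. 55. 57.]
 [53. 53. 51. 57. 53. 50. 56. 54. 57. 57. 51. 52. 52.]
 [55. 57. 57. 53. 50. 53. 55. 53. 52. 51. 54. 50. 56.]
 [57. 53. 60. 52. 53. 51. 54. 52. 53. 55. 54. 52. 52.]
 [54. 54. 54. 55. 55.  3.  0. 51. 55. 53. 55. 55. 55.]
 [54. 53. 54. 52. 52.  5.  2.  4. 56. 56. 55. 53. 56.]
 [52. 52. 52. 51. 51.  5.  8. 54. 58. 53. 52. 55. 56.]
 [52. 55. 53. 54. 53. 55. 52. 53. 51. 54. 57. 54. 55.]
 [ 4. 54. 55. 54. 54. 57. 55. 50. 54. 49. 54. 55. 55.]
 [ 2. 51. 50. 53. 58. 54. 57. 53. 57. 53. 53. -3. -5.]]
```

View pics/crop.png

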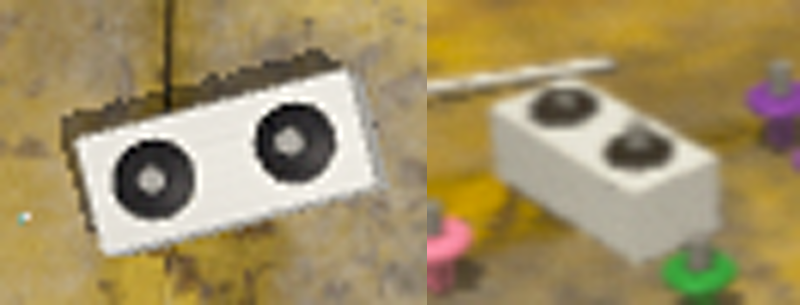

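The usable rivet is the right one in the top crop (raised pin, depth reads about 52 mm against 41 mm for the other), at about (531,187). I'll check the path for tall things.

```bash
cat >> h.py <<'E'
from scipy.spatial.transform import Rotation as Ro
def go(t):
    o=bot.get_obs();R=Ro.from_euler("xyz",o["tool_rot"]).as_matrix()
    d=R.T@(np.array(t)-o["position"]);print("t",round(o["time_s"],2),"pos",np.round(o["position"],1),"rot",np.round(o["tool_rot"],4),"tool delta cm",np.round(d/10,2));return d
E
python3 - <<'E'
from h import *
im=bot.get_image("top");C=cloud(im).reshape(-1,3)
a=np.array([229,608.]);b=np.array([531,187.])
d=(b-a)/np.linalg.norm(b-a);q=C[:,:2]-a;s=q@d;n=abs(q@[-d[1],d[0]])
for k in range(0,560,40):
    m=(n<130)&(s>k)&(s<k+40);print(k,np.round(np.nanmax(C[m,2])) if m.any() else None)
go([531,187,200])
# refined hole
u,v=464/1.4,300/1.4
z=im["range_z"]; 
for k in range(3): pass
R=cv2.Rodrigues(np.array(im["rvec"],float))[0];c=-R.T@np.array(im["tvec"]).ravel();f=P(im,u,v)-c
print("hole",c+f*(54.5-c[2])/f[2])
E
```

```text
0 5.0
40 67.0
80 67.0
120 68.0
160 76.0
200 128.0
240 67.0
280 65.0
320 30.0
360 17.0
400 38.0
440 45.0
480 54.0
520 53.0
t 0.6 pos [228.9 608.4 214.7] rot [3.1416 0.     2.7818] tool delta cm [-43.11 -28.8    1.47]
hole [ 526.78925088 -136.76319724   54.5       ]
```

Call:
carry_out(
  plan=[
    [[0, 0, 0], [-3.9, -2.6, 0], 3],
    [[0, 0, 0], [-3.9, -2.6, 0], 3],
    [[0, 0, 0], [-3.9, -2.6, 0], 3],
    [[0, 0, 0], [-3.9, -2.6, 0], 3],
    [[0, 0, 0], [-3.9, -2.6, 0], 3],
    [[0, 0, 0], [-3.9, -2.6, 0], 3],
    [[0, 0, 0], [-3.9, -2.6, 0], 3],
    [[0, 0, 0], [-3.9, -2.6, 0.5], 3],
    [[0, 0, 0], [-3.9, -2.6, 0.5], 3],
    [[0, 0, 0], [-3.9, -2.6, 0.5], 3],
    [[0, 0, 0], [0, 0, 0], 3],
  ],
)

```text
time_s: 1.7
position: [513.0, 215.9, 201.4]
tool_rot: [3.135, 0.005, 2.787]
wrist_force: [-0.3, 0.5, 0.6]
width: 30.0
```

```bash
python3 - <<'E'
from h import *
o=bot.get_obs()
go([531,187,120]);print(o["width"],o["qd"],o["wrist_force"])
im=bot.get_image("wrist");save(im,"w1.png",s=1.3)
print(pix(im,[531,187,53])*1.3, pix(im,[524,214,36])*1.3, pix(im,o["position"])*1.3)
E
```

```text
t 1.7 pos [513.  215.9 201.4] rot [3.1353 0.0052 2.7873] tool delta cm [-2.65 -2.14  8.14]
29.960752647072187 [ 0.03865163 -0.02441383  0.00772734  0.05463019  0.01787816  0.016757  ] [-0.33496644  0.49885998  0.63087036]
[337.98104638 282.00219085] [365.49307553 258.70680726] [364.51748739 316.14280461]
```

View pics/w1.png

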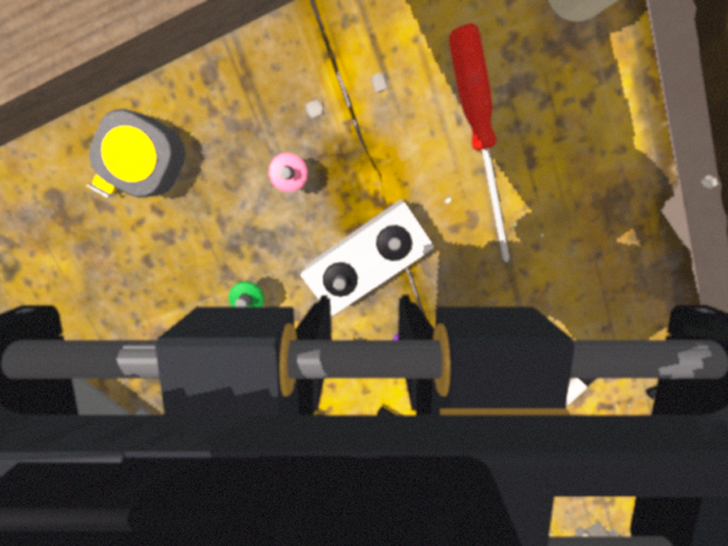

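The wrist view shows the raised-pin rivet at (340,283), about 2 px from my prediction, with the spent one at (394,243). I'll go closer.

Call:
carry_out(
  plan=[
    [[0, 0, 0], [-1.4, -1.1, 1.5], 3],
    [[0, 0, 0], [-1.3, -1.1, 3], 3],
    [[0, 0, 0], [0, 0, 3], 3],
    [[0, 0, 0], [0, 0, 2.5], 3],
    [[0, 0, 0], [0, 0, 1.6], 3],
    [[0, 0, 0], [0, 0, 0], 3],
  ],
)

```text
time_s: 2.35
position: [530.1, 195.0, 85.7]
tool_rot: [3.128, 0.007, 2.795]
wrist_force: [-0.8, 0.4, -0.7]
width: 30.1
```

```bash
python3 - <<'E'
from h import *
o=bot.get_obs()
go([531,187,43]);print(o["width"])
im=bot.get_image("wrist");save(im,"w2.png",s=1.3)
print(pix(im,[531,187,53])*1.3, pix(im,o["position"])*1.3)
u,v=pix(im,[531,187,53]);u,v=int(u),int(v);print(np.round(cloud(im)[max(v-8,0):v+10:2,u-8:u+10:2,2]))
E
```

```text
t 2.35 pos [530.1 195.   85.7] rot [3.1277 0.0074 2.7945] tool delta cm [-0.32 -0.78  4.26]
30.1067649800943
[350.05695868 300.00535303] [364.49839128 316.04553156]
[[43. 41. 42. 42. 45. 44. 42. 41. 41.]
 [41. 41. 41. 47. 48. 47. 48. 45. 41.]
 [40. 42. 47. 53. 53. 52. 53. 50. 43.]
 [41. 41. 52. 51. 52. 52. 53. 54. 48.]
 [41. 42. 53. 53. 54. 53. 53. 53. 52.]
 [41. 41. 53. 53. 52. 53. 53. 53. 51.]
 [42. 42. 53. 54. 53. 52. 53. 52. 53.]
 [41. 41. 53. 53. 54. 53. 52. 52. 41.]
 [42. 41. 40. 42. 51. 52. 53. 42. 42.]]
```

View pics/w2.png

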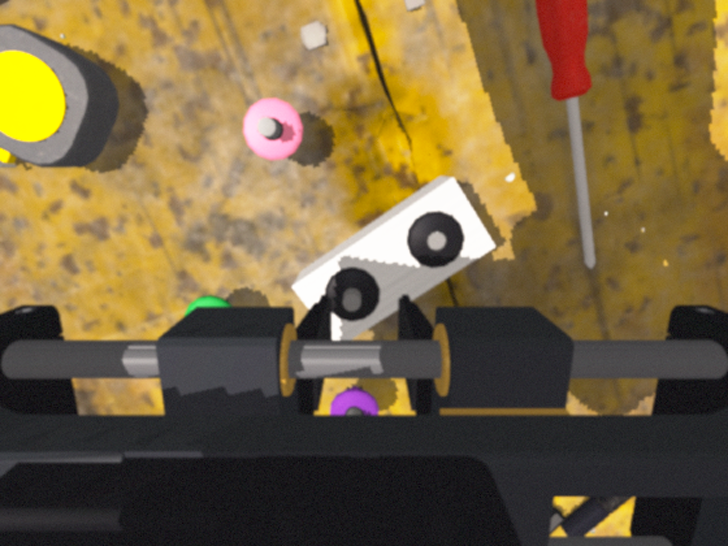

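```bash
cat >> h.py <<'E'
def tilt(yaw=None):
    o=bot.get_obs();R=Ro.from_euler("xyz",o["tool_rot"])
    y=o["tool_rot"][2] if yaw is None else yaw
    print("turn deg",np.round((R.inv()*Ro.from_euler("xyz",[np.pi,0,y])).as_rotvec(degrees=True),2))
E
python3 - <<'E'
from h import *
im=bot.get_image("wrist");C=cloud(im);u,v=map(int,pix(im,[531,187,53]))
p=C[v-14:v+18,u-14:u+18].reshape(-1,3);t=p[(p[:,2]>50)&(p[:,2]<58)];t=t[np.linalg.norm(t[:,:2]-np.median(t[:,:2],0),axis=1)<8]
m=t.mean(0);print(len(t),m,cv2.minEnclosingCircle(t[:,:2].astype(np.float32)))
# heads of both rivets -> stand
i2=bot.get_image("top");D=cloud(i2).reshape(-1,3);t=D[(D[:,2]>48)&(D[:,2]<60)&(np.linalg.norm(D[:,:2]-[531,187],axis=1)<12)];print("top",len(t),t.mean(0))
go([m[0],m[1],43]);tilt()
E
```

```text
158 [531.8383888  187.53012509  52.4022708 ] ((532.1911010742188, 187.31431579589844), 5.038426876068115)
top 0 [nan nan nan]
t 2.5 pos [532.9 195.2  89.5] rot [3.1241 0.0131 2.7942] tool delta cm [-0.1  -0.84  4.64]
turn deg [1.   0.75 0.01]<stdin>:6: RuntimeWarning: Mean of empty slice.
  ret = um.true_divide(
```

Call:
carry_out(
  plan=[
    [[1, 0.75, 0], [-0.1, -0.8, 0], 3],
    [[0, 0, 0], [0, 0, 0], 3],
  ],
)

```text
time_s: 2.7
position: [532.5, 188.0, 92.6]
tool_rot: [3.14, 0.003, 2.796]
wrist_force: [-0.3, -0.3, -0.0]
width: 30.0
```

```bash
python3 - <<'E'
from h import *
print(bot.get_obs()["qd"].round(3) if hasattr(bot.get_obs()["qd"],"round") else bot.get_obs()["qd"]);go([532,187.4,43]);tilt()
E
```

```text
[ 0.013 -0.015 -0.011  0.011 -0.004  0.004]
t 2.7 pos [532.5 188.   92.6] rot [3.1403e+00 3.1000e-03 2.7957e+00] tool delta cm [ 0.04 -0.08  4.96]
turn deg [0.07 0.18 0.  ]
```

Call:
carry_out(
  plan=[
    [[0, 0.2, 0], [0, -0.1, 2], 3],
    [[0, 0, 0], [0, 0, 1.5], 3],
    [[0, 0, 0], [0, 0, 0], 3],
    [[0, 0, 0], [0, 0, 0], 3],
  ],
)

```text
time_s: 3.1
position: [535.4, 187.5, 60.8]
tool_rot: [3.136, 0.005, 2.795]
wrist_force: [-0.3, -0.1, -0.8]
width: 30.1
```

```bash
python3 - <<'E'
from h import *
go([532,187.4,43]);tilt()
E
```

```text
t 3.1 pos [535.4 187.5  60.8] rot [3.1362 0.0054 2.7948] tool delta cm [ 0.32 -0.13  1.77]
turn deg [0.31 0.31 0.  ]
```

Call:
carry_out(
  plan=[
    [[0.3, 0.3, 0], [0.3, -0.1, 0], 3],
    [[0, 0, 0], [0, 0, 1], 3],
    [[0, 0, 0], [0.1, 0, 0.6], 3],
    [[0, 0, 0], [0, 0, 0], 3],
  ],
)

```text
time_s: 3.5
position: [532.0, 188.3, 45.3]
tool_rot: [3.14, 0.002, 2.795]
wrist_force: [-0.3, -0.5, 0.3]
width: 30.2
```

```bash
python3 - <<'E'
from h import *
go([532,187.4,43]);tilt()
E
```

```text
t 3.5 pos [532.  188.3  45.3] rot [3.1403e+00 2.0000e-03 2.7948e+00] tool delta cm [-0.03 -0.08  0.23]
turn deg [0.07 0.11 0.  ]
```

Call:
carry_out(
  plan=[
    [[0, 0.1, 0], [0, -0.1, 0.15], 3],
    [[0, 0, 0], [0, 0, 0], 0.5],
    [[0, 0, 0], [0, 0, 0], 0.5],
    [[0, 0, 0], [0, 0, 0], 0.5],
    [[0, 0, 0], [0, 0, 0], 0.5],
    [[0, 0, 0], [0, 0, 0], 0.5],
  ],
)

```text
time_s: 4.1
position: [531.7, 187.3, 43.7]
tool_rot: [3.14, 0.0, 2.795]
wrist_force: [-0.2, 0.2, 0.0]
width: 8.7
```

Call:
carry_out(
  plan=[
    [[0, 0, 0], [0, 0, -1], 0.5],
    [[0, 0, 0], [0, 0, -2], 0.5],
    [[0, 0, 0], [0, 0, -3], 0.5],
    [[0, 0, 0], [0, 0, -3], 0.5],
    [[0, 0, 0], [0, 0, -2], 0.5],
    [[0, 0, 0], [0, 0, 0], 0.5],
    [[0, 0, 0], [0, 0, 0], 0.5],
  ],
)

```text
time_s: 4.8
position: [531.4, 187.1, 160.4]
tool_rot: [3.14, 0.001, 2.795]
wrist_force: [0.4, 0.6, -0.9]
width: 8.8
```

```bash
python3 - <<'E'
from h import *
go([527,-136.5,140]);tilt();o=bot.get_obs();print(o["width"])
im=bot.get_image("wrist");save(im,"w3.png",(120,120,420,320),2.6)
E
```

```text
t 4.8 pos [531.4 187.1 160.4] rot [3.1399e+00 6.0000e-04 2.7948e+00] tool delta cm [-10.59 -30.59   2.  ]
turn deg [0.1  0.04 0.  ]
8.800167912883891
```

View pics/w3.png

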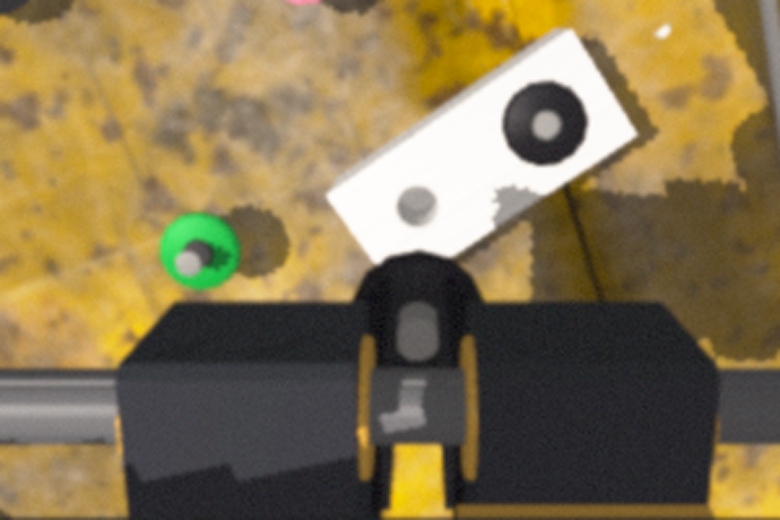

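The rivet is held and its socket is empty; the spent one is still in place. Next I'll move over the hole.

Call:
carry_out(
  plan=[
    [[0, 0, 0], [-0.9, -2.6, 0], 0.5],
    [[0, 0, 0], [-1.3, -3.8, 0], 0.5],
    [[0, 0, 0], [-1.3, -3.8, 0], 0.5],
    [[0, 0, 0], [-1.3, -3.8, 0], 0.5],
    [[0, 0, 0], [-1.3, -3.8, 0], 0.5],
    [[0, 0, 0], [-1.3, -3.8, 0], 0.5],
    [[0, 0, 0], [-1.3, -3.8, 0], 0.5],
    [[0, 0, 0], [-1.3, -3.8, 0], 0.5],
    [[0, 0, 0], [-0.5, -1.4, 0], 0.5],
    [[0, 0, 0], [0, 0, 0], 0.5],
    [[0, 0, 0], [0, 0, 0], 0.5],
  ],
)

```text
time_s: 5.95
position: [517.0, -144.9, 141.4]
tool_rot: [-3.14, -0.027, 2.798]
wrist_force: [-0.1, -0.0, -0.4]
width: 8.8
```

```bash
python3 - <<'E'
from h import *
go([527,-136.5,100]);tilt(2.795);o=bot.get_obs();print(o["width"],o["wrist_force"])
im=bot.get_image("wrist");save(im,"w4.png",s=1.3);print(pix(im,[527,-136.5,54.5])*1.3)
E
```

```text
t 5.95 pos [ 517.  -144.9  141.4] rot [-3.1401 -0.0267  2.7981] tool delta cm [-0.77  1.13  4.12]
turn deg [-0.09 -1.53  0.18]
8.78252913234154 [-0.05782446 -0.02742808 -0.35493175]
[381.49327427 282.61683257]
```

View pics/w4.png

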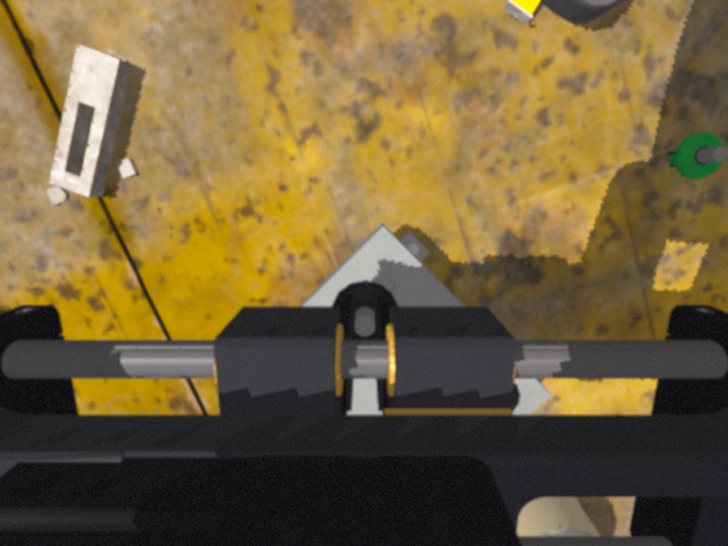

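The hole is hidden behind the held rivet, predicted at (381,283). I'll step aside to see it.

Call:
carry_out(
  plan=[
    [[0, -1.5, 0], [-2.5, 1.1, 1], 0.5],
    [[0, 0, 0], [-2.5, 0, 0], 0.5],
    [[0, 0, 0], [0, 0, 0], 0.5],
    [[0, 0, 0], [0, 0, 0], 0.5],
  ],
)

```text
time_s: 6.4
position: [568.5, -144.0, 129.2]
tool_rot: [-3.142, -0.002, 2.806]
wrist_force: [0.3, 0.0, -1.4]
width: 8.7
```

```bash
python3 - <<'E'
from h import *
go([527,-136.5,100]);tilt(2.795)
im=bot.get_image("wrist");save(im,"w5.png",(160,60,440,270),2.6);u,v=pix(im,[527,-136.5,54.5]);print(u,v,(u-160)*2.6,(v-60)*2.6)
C=cloud(im);u,v=int(u),int(v)
W=C[v-45:v+45,u-45:u+45].reshape(-1,3)
pl=W[(W[:,2]>45)&(W[:,2]<65)&(np.linalg.norm(W[:,:2]-[527,-136.5],axis=1)<25)];z=np.median(pl[:,2]);print("plane z",z)
g=im["range_z"][v-30:v+30,u-30:u+30]; 
c=-cv2.Rodrigues(np.array(im["rvec"],float))[0].T@np.array(im["tvec"]).ravel()
# rays of deep pixels intersected with cover top
M=C[v-30:v+30,u-30:u+30]; deep=(M[...,2]<z-12)
n,l,st,ce=cv2.connectedComponentsWithStats(deep.astype(np.uint8))
for i in range(1,n):
  if st[i,4]>20:
    q=M[l==i]; h=c+(q-c)*((z-c[2])/(q[:,2:3]-c[2])); print(st[i,4],h.mean(0),cv2.minEnclosingCircle(h[:,:2].astype(np.float32)))
E
```

```text
t 6.4 pos [ 568.5 -144.   129.2] rot [-3.1416e+00 -2.5000e-03  2.8064e+00] tool delta cm [ 4.16 -0.66  2.93]
turn deg [-0.   -0.14  0.65]
272.1649589417267 160.1643234411406 291.6288932484894 260.4272409469656
plane z 55.567757284847936
74 [ 501.00844682 -149.3058239    55.56775728] ((502.6461181640625, -148.57162475585938), 5.754345893859863)
44 [ 513.66306499 -110.23086614   55.56775728] ((514.236083984375, -111.57894897460938), 4.35009765625)
267 [ 527.83929223 -136.01739402   55.56775728] ((527.7637329101562, -136.0319061279297), 7.269982814788818)
```

View pics/w5.png

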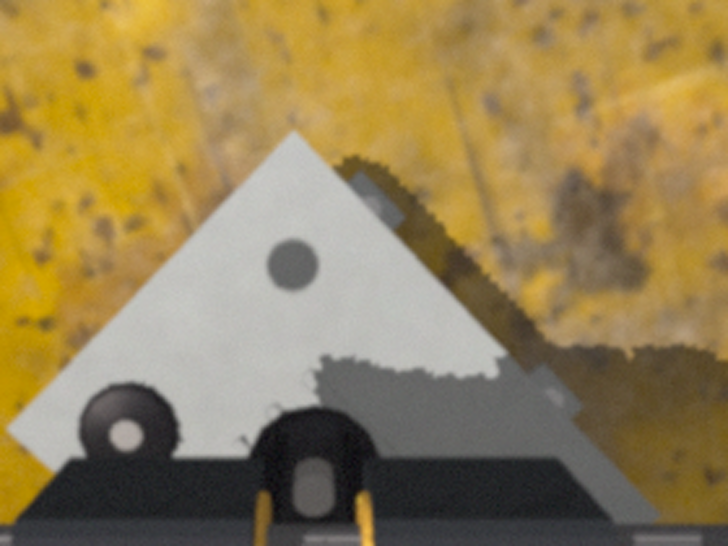

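The hole shows at crop (292,264), which gives (527.8,-136.0) and cover top about 55.5. That agrees with the top view to 1 mm.

Call:
carry_out(
  plan=[
    [[0, 0, 0], [2.5, -0.4, 0.5], 0.5],
    [[0, 0, 0], [1.6, -0.3, 1.5], 0.5],
    [[0, 0, 0], [0, 0, 0.5], 0.5],
    [[0, 0, 0], [0, 0, 0], 0.5],
    [[0, 0, 0], [0, 0, 0], 0.5],
  ],
)

```text
time_s: 6.95
position: [525.9, -134.1, 105.4]
tool_rot: [3.141, 0.0, 2.81]
wrist_force: [-0.7, -0.0, -0.2]
width: 8.2
```

```bash
python3 - <<'E'
from h import *
go([527.6,-136,90]);tilt(2.795)
E
```

```text
t 6.95 pos [ 525.9 -134.1  105.4] rot [3.1411e+00 5.0000e-04 2.8098e+00] tool delta cm [-0.23 -0.13  1.54]
turn deg [0.03 0.03 0.85]
```

Call:
carry_out(
  plan=[
    [[0, 0, 0], [-0.23, -0.13, 0.5], 0.5],
    [[0, 0, 0], [0, 0, 0.5], 0.5],
    [[0, 0, 0], [0, 0, 0], 0.5],
    [[0, 0, 0], [0, 0, 0], 0.5],
  ],
)

```text
time_s: 7.35
position: [530.3, -136.9, 96.3]
tool_rot: [3.141, 0.004, 2.81]
wrist_force: [0.0, 0.3, 0.3]
width: 8.4
```

```bash
python3 - <<'E'
from h import *
go([527.6,-136,87]);tilt(2.795);o=bot.get_obs();print(o["width"])
im=bot.get_image("wrist");C=cloud(im)
# held head: points just under the tip
p=C.reshape(-1,3);z0=o["position"][2]
m=(np.linalg.norm(p[:,:2]-o["position"][:2],axis=1)<25)&(p[:,2]>z0-9)&(p[:,2]<z0+12);print(m.sum(),np.round(np.nanpercentile(p[m],[2,50,98],axis=0),1))
save(im,"w6.png",(210,180,350,285),5)
E
```

```text
t 7.35 pos [ 530.3 -136.9   96.3] rot [3.1411 0.0038 2.8098] tool delta cm [0.29 0.   0.93]
turn deg [0.03 0.22 0.85]
8.39219675618554
1104 [[ 515.8 -146.6   90.2]
 [ 523.5 -135.5   94.5]
 [ 540.5 -122.6  106.7]]
```

View pics/w6.png

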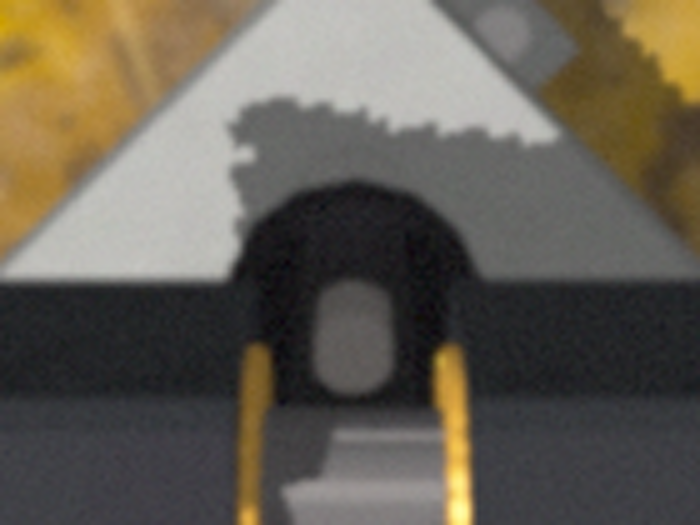

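The rivet is still held straight, with its pin between the jaws. I'll correct sideways and go down.

Call:
carry_out(
  plan=[
    [[0, 0.2, 0], [0.27, 0, 0], 0.5],
    [[0, 0, 0], [0, 0, 0.4], 0.5],
    [[0, 0, 0], [0, 0, 0], 0.5],
  ],
)

```text
time_s: 7.7
position: [527.6, -136.0, 92.1]
tool_rot: [3.141, 0.0, 2.81]
wrist_force: [0.2, 0.5, 0.6]
width: 8.4
```

```bash
python3 - <<'E'
from h import *
go([527.6,-136,87]);tilt(2.81)
E
```

```text
t 7.7 pos [ 527.6 -136.    92.1] rot [3.1411 0.     2.8097] tool delta cm [-0.    0.    0.51]
turn deg [ 0.03  0.   -0.02]
```

Call:
carry_out(
  plan=[
    [[0, 0, 0], [0, 0, 0.3], 0.5],
    [[0, 0, 0], [0, 0, 0.3], 0.5],
    [[0, 0, 0], [0, 0, 0.3], 0.5],
    [[0, 0, 0], [0, 0, 0], 0.5],
  ],
)

```text
time_s: 8.1
position: [527.4, -136.0, 82.2]
tool_rot: [3.141, -0.0, 2.81]
wrist_force: [0.5, 0.2, -0.5]
width: 9.0
```

```bash
python3 - <<'E'
from h import *
go([527.6,-136,63]);tilt(2.81)
E
```

```text
t 8.1 pos [ 527.4 -136.    82.2] rot [ 3.141  -0.      2.8097] tool delta cm [-0.02  0.    1.92]
turn deg [ 0.03 -0.   -0.02]
```

Call:
carry_out(
  plan=[
    [[0, 0, 0], [0, 0, 0.2], 0.5],
    [[0, 0, 0], [0, 0, 0.2], 0.5],
    [[0, 0, 0], [0, 0, 0.2], 0.5],
    [[0, 0, 0], [0, 0, 0], 0.5],
  ],
)

```text
time_s: 8.5
position: [527.4, -136.0, 75.6]
tool_rot: [3.141, -0.0, 2.81]
wrist_force: [0.3, 0.4, 0.4]
width: 8.4
```

No force so far; the straight shank is in the hole.

Call:
carry_out(
  plan=[
    [[0, 0, 0], [0, 0, 0.25], 0.5],
    [[0, 0, 0], [0, 0, 0.25], 0.5],
    [[0, 0, 0], [0, 0, 0.25], 0.5],
    [[0, 0, 0], [0, 0, 0], 0.5],
  ],
)

```text
time_s: 8.9
position: [527.5, -136.0, 67.5]
tool_rot: [3.141, -0.0, 2.81]
wrist_force: [0.3, -0.2, -1.0]
width: 8.8
```

Call:
carry_out(
  plan=[
    [[0, 0, 0], [0, 0, 0.15], 0.5],
    [[0, 0, 0], [0, 0, 0.1], 0.5],
    [[0, 0, 0], [0, 0, 0.05], 0.5],
    [[0, 0, 0], [0, 0, 0], 0.5],
  ],
)

```text
time_s: 9.3
position: [527.5, -136.0, 64.3]
tool_rot: [3.141, 0.0, 2.81]
wrist_force: [-0.3, -0.1, 0.2]
width: 9.1
```

Call:
carry_out(
  plan=[
    [[0, 0, 0], [0, 0, 0.07], 0.5],
    [[0, 0, 0], [0, 0, 0.05], 0.5],
    [[0, 0, 0], [0, 0, 0], 0.5],
  ],
)

```text
time_s: 9.6
position: [527.7, -136.0, 63.1]
tool_rot: [3.141, 0.0, 2.81]
wrist_force: [-0.3, 0.4, 0.4]
width: 8.7
```

Call:
carry_out(
  plan=[
    [[0, 0, 0], [0, 0, 0.06], 0.5],
    [[0, 0, 0], [0, 0, 0], 0.5],
  ],
)

```text
time_s: 9.8
position: [527.9, -136.1, 62.8]
tool_rot: [3.141, 0.001, 2.81]
wrist_force: [0.9, -0.0, -0.3]
width: 8.4
```

Call:
carry_out(
  plan=[
    [[0, 0, 0], [0, 0, 0.06], 0.5],
    [[0, 0, 0], [0, 0, 0], 0.5],
  ],
)

```text
time_s: 10.0
position: [528.0, -136.1, 62.7]
tool_rot: [3.141, 0.001, 2.81]
wrist_force: [-0.0, 0.2, -0.4]
width: 8.5
```

Call:
carry_out(
  plan=[
    [[0, 0, 0], [0, 0, 0.06], 0.5],
    [[0, 0, 0], [0, 0, 0], 0.5],
  ],
)

```text
time_s: 10.2
position: [528.0, -136.1, 62.6]
tool_rot: [3.141, 0.001, 2.81]
wrist_force: [-0.6, 0.8, 1.0]
width: 8.3
```

The downward motion has stopped, so the head is on the cover. I'll release, rise, shut the fingers and look.

Call:
carry_out(
  plan=[
    [[0, 0, 0], [0, 0, 0], 2.5],
    [[0, 0, 0], [0, 0, 0], 2.5],
    [[0, 0, 0], [0, 0, 0], 2.5],
    [[0, 0, 0], [0, 0, -1], 2.5],
    [[0, 0, 0], [0, 0, -1.5], 2.5],
    [[0, 0, 0], [-2, 0, -1], 0],
    [[0, 0, 0], [-2, 0, -0.5], 0],
    [[0, 0, 0], [0, 0, 0], 0],
    [[0, 0, 0], [0, 0, 0], 0],
  ],
)

```text
time_s: 11.1
position: [567.6, -149.8, 108.8]
tool_rot: [3.141, 0.005, 2.81]
wrist_force: [-0.1, 0.1, 0.7]
width: 1.1
```

```bash
python3 - <<'E'
from h import *
go([527.6,-136,85]);tilt(2.81);o=bot.get_obs();print(o["width"])
im=bot.get_image("wrist");u,v=pix(im,[527.6,-136,70]);u,v=int(u),int(v);C=cloud(im);W=C[v-30:v+30,u-30:u+30].reshape(-1,3)
d=np.linalg.norm(W[:,:2]-[527.6,-136],axis=1)
h=W[(W[:,2]>66)&(d<15)];print("pin",len(h),h.mean(0) if len(h) else 0,np.percentile(h,[50],axis=0))
hd=W[(W[:,2]>57)&(W[:,2]<64)&(d<20)];print("head",len(hd),np.median(hd,0));pl=W[(d>20)&(d<28)];print("cover",np.nanmedian(pl[:,2]))
save(im,"w7.png",(u-100,v-75,u+100,v+75),3.5)
E
```

```text
t 11.1 pos [ 567.6 -149.8  108.8] rot [3.1411 0.0049 2.8099] tool delta cm [ 4.25 -0.    2.36]
turn deg [ 0.03  0.28 -0.01]
1.0788183731674725
pin 173 [ 528.28709181 -136.30418496   71.50072282] [[ 528.32788774 -136.30041824   71.64980274]]
head 1359 [ 527.30466309 -135.88966853   60.23584052]
cover 55.48740737164095
```

View pics/w7.png

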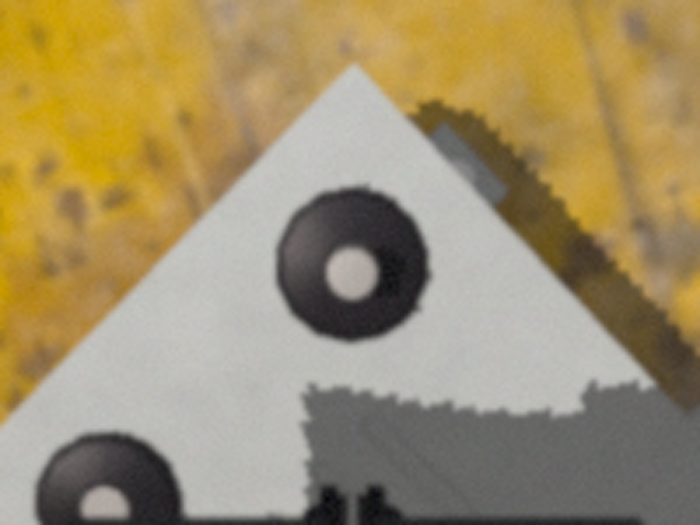

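The rivet is seated, with the head top about 60.2 and pin top about 71.6 at (528,-136). Now I'll bring the shut fingers above the pin.

Call:
carry_out(
  plan=[
    [[0, 0.3, 0], [2.2, 0, 0], 0],
    [[0, 0, 0], [1.8, 0, 0.5], 0],
    [[0, 0, 0], [0, 0, 0.8], 0],
    [[0, 0, 0], [0, 0, 0.5], 0],
    [[0, 0, 0], [0, 0, 0], 0],
  ],
)

```text
time_s: 11.65
position: [526.4, -135.5, 89.4]
tool_rot: [3.141, -0.001, 2.81]
wrist_force: [-0.3, 0.1, 0.5]
width: -0.0
```

```bash
python3 - <<'E'
from h import *
go([528.2,-136.2,75]);tilt(2.81)
E
```

```text
t 11.65 pos [ 526.4 -135.5   89.4] rot [ 3.1411e+00 -1.5000e-03  2.8100e+00] tool delta cm [-0.19 -0.01  1.44]
turn deg [ 0.03 -0.09 -0.  ]
```

Call:
carry_out(
  plan=[
    [[0, 0, 0], [-0.19, 0, 0.4], 0],
    [[0, 0, 0], [0, 0, 0.4], 0],
    [[0, 0, 0], [0, 0, 0.3], 0],
    [[0, 0, 0], [0, 0, 0], 0],
  ],
)

```text
time_s: 12.05
position: [529.6, -136.6, 77.3]
tool_rot: [3.141, -0.001, 2.81]
wrist_force: [-0.3, 0.0, -0.8]
width: 0.2
```

Call:
carry_out(
  plan=[
    [[0, 0, 0], [0, 0, 0.1], 0],
    [[0, 0, 0], [0, 0, 0.1], 0],
    [[0, 0, 0], [0, 0, 0], 0],
  ],
)

```text
time_s: 12.35
position: [530.0, -136.8, 75.2]
tool_rot: [3.141, -0.001, 2.81]
wrist_force: [-0.0, -0.3, -0.8]
width: 0.4
```

Correcting x by 2 mm, then down in 1 mm steps until I feel contact.

Call:
carry_out(
  plan=[
    [[0, 0, 0], [0.2, 0, 0], 0],
    [[0, 0, 0], [0, 0, 0.1], 0],
    [[0, 0, 0], [0, 0, 0.1], 0],
  ],
)

```text
time_s: 12.65
position: [528.2, -136.2, 73.6]
tool_rot: [3.141, -0.0, 2.81]
wrist_force: [-0.4, -0.1, -0.2]
width: 0.6
```

Call:
carry_out(
  plan=[
    [[0, 0, 0], [0, 0, 0.1], 0],
    [[0, 0, 0], [0, 0, 0.1], 0],
  ],
)

```text
time_s: 12.85
position: [528.2, -136.2, 71.6]
tool_rot: [3.141, 0.0, 2.81]
wrist_force: [0.0, -0.5, -0.4]
width: 0.3
```

Call:
carry_out(
  plan=[
    [[0, 0, 0], [0, 0, 0.1], 0],
    [[0, 0, 0], [0, 0, 0.1], 0],
  ],
)

```text
time_s: 13.05
position: [528.2, -136.2, 70.5]
tool_rot: [3.141, -0.0, 2.81]
wrist_force: [-2.1, 0.4, 4.9]
width: 0.7
```

Call:
carry_out(
  plan=[
    [[0, 0, 0], [0, 0, 0.1], 0],
    [[0, 0, 0], [0, 0, 0.1], 0],
  ],
)

```text
time_s: 13.25
position: [528.3, -136.2, 69.2]
tool_rot: [3.141, -0.001, 2.81]
wrist_force: [-3.5, 0.7, 4.9]
width: 0.6
```

Contact: the cover is sinking at about 5 N. I'll keep on.

Call:
carry_out(
  plan=[
    [[0, 0, 0], [0, 0, 0.12], 0],
    [[0, 0, 0], [0, 0, 0.12], 0],
    [[0, 0, 0], [0, 0, 0.12], 0],
  ],
)

```text
time_s: 13.55
position: [528.3, -136.3, 67.0]
tool_rot: [3.141, -0.002, 2.81]
wrist_force: [-6.0, 1.4, 10.9]
width: 0.2
```

Call:
carry_out(
  plan=[
    [[0, 0, 0], [0, 0, 0.12], 0],
    [[0, 0, 0], [0, 0, 0.12], 0],
    [[0, 0, 0], [0, 0, 0.12], 0],
  ],
)

```text
time_s: 13.85
position: [528.3, -136.3, 66.1]
tool_rot: [-3.142, -0.003, 2.81]
wrist_force: [-5.0, 1.8, 9.9]
width: 0.6
```

Call:
carry_out(
  plan=[
    [[0, 0, 0], [0, 0, 0.12], 0],
    [[0, 0, 0], [0, 0, 0.12], 0],
    [[0, 0, 0], [0, 0, 0.12], 0],
  ],
)

```text
time_s: 14.15
position: [528.3, -136.3, 65.4]
tool_rot: [-3.141, -0.005, 2.811]
wrist_force: [-5.7, 1.4, 10.2]
width: 0.5
```

The pin now slides at about 10 N, the cover having bottomed. I'll continue with slightly larger steps and take out the sideways load.

Call:
carry_out(
  plan=[
    [[0, -0.2, 0], [0.05, 0, 0.15], 0],
    [[0, 0, 0], [0.03, 0, 0.15], 0],
    [[0, 0, 0], [0, 0, 0.15], 0],
  ],
)

```text
time_s: 14.45
position: [528.3, -136.3, 64.2]
tool_rot: [-3.141, -0.0, 2.811]
wrist_force: [-5.0, 2.8, 10.1]
width: 0.4
```

Call:
carry_out(
  plan=[
    [[0, 0, 0], [0.03, 0, 0.17], 0],
    [[0, 0, 0], [0, 0, 0.17], 0],
    [[0, 0, 0], [0, 0, 0.17], 0],
  ],
)

```text
time_s: 14.75
position: [528.4, -136.3, 62.1]
tool_rot: [-3.141, -0.001, 2.811]
wrist_force: [-4.8, 1.4, 9.0]
width: 0.2
```

Call:
carry_out(
  plan=[
    [[0, 0, 0], [0.03, 0, 0.17], 0],
    [[0, 0, 0], [0.03, 0, 0.17], 0],
    [[0, 0, 0], [0, 0, 0.17], 0],
  ],
)

```text
time_s: 15.05
position: [528.4, -136.3, 60.1]
tool_rot: [-3.141, -0.001, 2.811]
wrist_force: [-5.7, 2.1, 9.9]
width: 0.7
```

Call:
carry_out(
  plan=[
    [[0, 0, 0], [0.03, 0, 0.15], 0],
    [[0, 0, 0], [0, 0, 0.15], 0],
  ],
)

```text
time_s: 15.25
position: [528.4, -136.3, 59.1]
tool_rot: [-3.141, -0.001, 2.811]
wrist_force: [-5.1, 2.2, 10.8]
width: 0.6
```

Call:
carry_out(
  plan=[
    [[0, 0, 0], [0.03, 0, 0.15], 0],
    [[0, 0, 0], [0, 0, 0.15], 0],
  ],
)

```text
time_s: 15.45
position: [528.4, -136.3, 58.1]
tool_rot: [-3.141, -0.002, 2.811]
wrist_force: [-5.4, 0.2, 10.5]
width: 0.4
```

Call:
carry_out(
  plan=[
    [[0, 0, 0], [0.03, 0, 0.15], 0],
    [[0, 0, 0], [0, 0, 0.15], 0],
  ],
)

```text
time_s: 15.65
position: [528.3, -136.3, 57.1]
tool_rot: [-3.141, -0.002, 2.812]
wrist_force: [-5.7, 1.9, 10.3]
width: 1.0
```

Call:
carry_out(
  plan=[
    [[0, 0, 0], [0.03, 0, 0.15], 0],
    [[0, 0, 0], [0, 0, 0.15], 0],
  ],
)

```text
time_s: 15.85
position: [528.3, -136.3, 56.5]
tool_rot: [-3.14, -0.003, 2.812]
wrist_force: [-6.5, 3.2, 15.1]
width: 0.7
```

Call:
carry_out(
  plan=[
    [[0, 0, 0], [0.03, 0, 0.13], 0],
    [[0, 0, 0], [0, 0, 0.13], 0],
  ],
)

```text
time_s: 16.05
position: [528.4, -136.3, 56.5]
tool_rot: [-3.14, -0.003, 2.812]
wrist_force: [-7.1, 1.5, 11.8]
width: 0.3
```

It stops dead at 56.5 and the force has risen to 15 N, so the pin seems to be in. One firmer press to confirm, then back off and look.

Call:
carry_out(
  plan=[
    [[0, 0, 0], [0.03, 0, 0.17], 0],
    [[0, 0, 0], [0, 0, 0.17], 0],
  ],
)

```text
time_s: 16.25
position: [528.4, -136.3, 56.4]
tool_rot: [-3.14, -0.004, 2.812]
wrist_force: [-7.4, 2.3, 15.0]
width: 0.2
```

Call:
carry_out(
  plan=[
    [[0, 0, 0], [0, 0, -1], 0],
    [[0, 0, 0], [0, 0, -2], 0],
    [[0, 0, 0], [-2, 0, -2], 0],
    [[0, 0, 0], [-3, 0, -1], 0],
    [[0, 0, 0], [0, 0, 0], 0],
    [[0, 0, 0], [0, 0, 0], 0],
  ],
)

```text
time_s: 16.85
position: [577.2, -152.8, 115.8]
tool_rot: [-3.14, -0.002, 2.812]
wrist_force: [-1.2, 0.6, -0.4]
width: 0.3
```

```bash
python3 - <<'E'
from h import *
o=bot.get_obs();print(o["position"],o["time_s"])
im=bot.get_image("wrist");u,v=pix(im,[528,-136,56]);u,v=int(u),int(v);C=cloud(im);W=C[max(0,v-35):v+35,u-35:u+35].reshape(-1,3)
d=np.linalg.norm(W[:,:2]-[528,-136.2],axis=1)
for a,b in[(0,4),(7,14),(20,28)]:
  z=W[(d>=a)&(d<b),2];print(a,b,len(z),np.nanmedian(z),np.nanpercentile(z,[5,95]))
save(im,"w8.png",(max(0,u-120),max(0,v-90),u+120,v+90),3)
E
```

```text
[ 577.15210134 -152.78175045  115.83609509] 16.85
0 4 95 57.013063038025905 [56.11869665 58.04877573]
7 14 861 56.74544319108519 [55.62510594 57.86867921]
20 28 1968 51.790315026173104 [50.72687703 52.85588103]
```

View pics/w8.png

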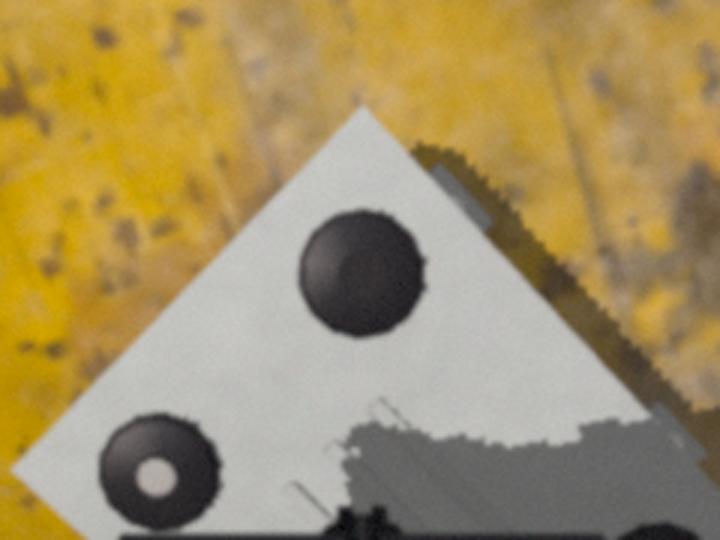

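The pin is flush: centre 57.0 against head 56.7, within depth noise. The head lies 5 mm above the cover (51.8), and nothing is touching. Handing in.

```bash
python3 - <<'E'
from cell import bot
print(bot.close_job())
E
```

```text
the job is handed in; nothing more can be done
None
```

The usable rivet is in the cover's empty corner hole, with its head on the cover and its centre pin pushed in flush. I handed the job in at about 17 s.

- **Fitting:** I took the rivet by its standing pin and lowered it until downward motion stopped; readings stayed within 1 N. A wrist picture then showed the head about 5 mm above the cover.
- **Pressing:** With the fingers shut, the cover sank about 4 mm at 5 to 6 N and bottomed. The pin then slid at about 10 N and stopped dead at z ≈ 56.4. Three presses there moved it no more than 0.1 mm. The highest vertical force I read was about 15 N, against the 25 N limit, but I only saw readings at the end of each move.
- **Last check:** The pin centre read 57.0 mm and the head 56.7 mm, which is flush within the camera's depth noise. The cover read 51.8 mm. The gripper was clear of everything.

**Disagreements:** There was a sideways force of 5 to 7 N while pressing, but the final picture showed nothing shifted. The pushed-in pin looks dark, while the set rivets show grey discs; I put this down to rendering, because the depths agree. I did not take a last picture of the stand and bystanders. The spent rivet was still in its socket just after the lift, and I did not go near it again.

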